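Fetch the boxed-in valve from the stock tray

TASK

Three tall parts in the stock tray (burner tube, igniter head, regulator) crowd in over the brass valve and leave the gripper no room: first stand all three upright on the sheet of cardboard, then take the valve out and stand it in the jig's nest, flat on the nest floor with its side port pointing out through the nest's open side. Then put the three tall parts back upright, each in the tray compartment it came from. Do not knock any part over, and leave the small nipple and the cap lying in their compartments.

Things in the scene. Friction and masses are not known exactly. Their poses are not given: they have to be found in the camera images.
- tray: Grey steel stock tray, fixed, 135 x 201 x 20 mm high: 2 x 3 open compartments 63 mm square, pitch 66 mm, walls and floor 3 mm thick. Origin: centre of underside; rear row at x +33, front row (robot side) at x -33, columns at y -66, 0, +66 mm. Start: valve rear middle; tall parts rear left, rear right, front middle in any order; nipple front left (+y), cap front right; all within 6 mm of centre.
- burner_tube: Loose yellow painted steel burner tube, upright: round foot 48 mm dia x 10 mm, plain round tube 34 mm dia up to 165 mm with a dark open end, and a thin round mounting flange 66 mm dia at 118 to 123 mm. Grip the tube above the flange. 0.36 kg. Origin: centre of its underside, z up.
- igniter_head: Loose igniter head, upright: round steel foot 48 mm dia x 12 mm, yellow stem 28 mm dia, square yellow box 60 x 60 mm at 84 to 122 mm, above it a dark steel hexagon 27 mm across flats (flats face its +-y) up to 158 mm (grip there) and a white ceramic tip up to 165 mm. 0.38 kg. Origin: centre of its underside, z up; turned at most 0.2 rad from the tray.
- regulator: Loose aluminium gas regulator, upright: round steel foot 48 mm dia x 12 mm, neck 30 mm dia, round diaphragm housing 66 mm dia at 98 to 120 mm with small screws round its rim, above it a round spring bonnet 28 mm dia up to 165 mm (grip there). 0.36 kg. Origin: centre of its underside, z up.
- valve: Loose brass safety valve, upright: foot 36 mm dia x 7, round body 28 mm dia up to 50 mm, thin hexagon collar at 50 to 55 mm, steel cap 19 mm dia up to 62 mm. A side port 16 mm dia points along its own -x, axis 34 mm up, end 31 mm out. 0.24 kg. Origin: centre of underside, z up. At the start the port points to the front of the tray within 0.5 rad.
- valve_port (a point): Centre of the end face of the valve's side port.
- card: Flat sheet of brown cardboard on the bench, fixed, 280 (x) x 150 (y) x 4 mm thick: the side area. Origin: centre of its underside. It lies to the left or to the right of the tray.
- jig: Assembly jig, fixed, on the tray's other side: dark steel plate 10 mm thick, on it a nest 52 mm square between three aluminium walls (tops 25 mm above the bench), open to the jig's own -x, towards the robot. The plate's top is the nest floor. A thrown-back toggle clamp stands 57 mm or more beyond the nest's centre, up to 90 mm high. Origin: on the bench under the nest's centre.
- nipple: Small loose brass pipe nipple, 34 mm tall, 24 mm dia with a hexagon 35 mm across corners; stays where it is. Origin: centre of its underside.
- cap: Small loose round steel pipe cap, 40 mm dia, 28 mm tall with a square stub on top; stays where it is. Origin: centre of its underside.
Mind the look-alikes: they are no part of the job. Of the things that look like the regulator, the smallest one is meant.

How it is judged:
By the outcome, as a careful person would: the job done as asked, in the order asked, and still so for the second after the job is handed in, with the robot touching nothing.
It also fails if it takes over 144 s, if anything falls off the work surface, if the arm or the gripper's body presses on something with over 40 N, if the wrist force passes 120 N, or if a joint passes its speed limit or range.

ROBOT

A 6-joint arm with a two-finger parallel gripper is mounted at the origin on the work surface. World frame = base frame: x ahead of the robot, y to its left, z up, the work surface at z = 0. Lengths are in m, angles in rad, forces in N, time in s.
With the tool pointing down it reaches from about 0.3 to 0.85 m from the base axis. Payload 5.4 kg.
Tool frame: the origin (TCP) lies between the finger pads; the fingertips stand 11 mm ahead of it and the grasp point (between the pads) lies 8 mm behind it; z points along the fingers, y is the line along which they close (so a half turn about z gives the same grasp; the last joint's range is limited). The gripper opens to 85 mm and grips with 20 to 120 N. Pads are 22 mm wide; open, the fingers measure 114 mm over their backs; the gripper's body (76 mm by 85 mm) begins 54 mm behind the grasp point. The pads swing forward as they close: fully open they stand 13 mm farther back than shut.
Start: joints at [0.94, 0.158, 1.597, -0, 1.386, -0.21], TCP at [0.235, 0.525, 0.242] pointing down, gripper open.
Joint ranges: [-2.91, 2.91], [-0.94, 2.29], [0.18, 2.7], [-1.29, 4.43], [0.17, 2.64], [-3, 3]. Speed limits (rad/s): [2.57, 2.57, 3.14, 3.14, 3.14, 3.14].

INTERFACE

Orientations are given as a unit quaternion [w, x, y, z].
In Python, from bench import r, vision gives the robot as it stands. Calls block until the motion is done:
- r.movep(position, orientation): joint-space move of the TCP to a pose.
- r.move_linear(position, max_speed=0.15, orientation=None): straight line of the TCP; orientation=None keeps the orientation; max_speed is the mean speed in m/s.
- r.set_joints(angles): joint-space move.
- r.command_gripper(opening, f_grip=None): finger opening in m; f_grip is the grip in N (None keeps the last); returns when the fingers have stopped.
- r.sleep(seconds).
- r.solve_ik(position, orientation): joint angles nearest the present ones, or None.
- r.observe(): the state.
- vision.camera(name): name is "scene" or "top" or "wrist"; returns (picture, depth): 400x640x3 uint8, blue, green, red; 400x640 float32, m along the optical axis (not along the pixel's ray), 0 where there is no reading.
- vision.camera_params(name): a dict with "fovy" (degrees; the focal length in pixels is half the picture's height over the tangent of half this angle, whatever the lens; pixels are square), "cx", "cy" (the principal point, pixels), "world_from_camera" (4x4, takes a point from camera to world coordinates). Camera axes: x right, y up, looking along -z (the intrinsics and any distortion apply to the point x, -y, -z); pixel columns grow to the right and rows downward; lengths in m; the calibration is good to about 2 mm. A picture is of the moment at which its call begins: read the wrist's pose just before it. camera_params takes no time and is no camera call; for the wrist camera it gives the pose at the moment of the call.
A pose or a line that the arm cannot do raises r.Unreachable and nothing moves.
- r.close_job(): hands the job in; it is judged then, once.
The state is a dict: "clock": time; "qpos": joint angles; "joint_velocities": joint speeds; "effort": joint torques, N m; "ee_pos": TCP position; "ee_rot": TCP orientation; "force": force on the tool from outside, world axes, zero at the start; "ft_torque": the same for the moment, N m; "finger_gap": finger opening in m; "gripper_force": force on a finger pad.
Only numpy, scipy, OpenCV 4.12 (cv2) and the standard library are available. Lean on these libraries where they do the work, as an engineer would, in place of code of your own. Each camera call takes 0.05 s, during which the arm holds its last target. There are 200 camera calls.

## Working session

There is one attempt and no reset: what is moved stays moved. The work goes in short steps, each a Python script; the robot and the scene stay as the last script left them, time stands still between calls to the robot, and variables do not carry over. Pictures are saved under pics/ and viewed, at most 14 in all, crops included, and the job is handed in when it is done.

```bash
ls; mkdir -p pics
python3 - <<'E'
from bench import r, vision
import cv2, numpy as np
for n in("scene","top"):
    im,d=vision.camera(n); cv2.imwrite(f"pics/{n}0.png",im); np.save(f"pics/{n}0.npy",d); p=vision.camera_params(n); print(n,p, (d>0).mean())
print(r.observe())
E
```

```text
pics
scene {'fovy': 51.6438607647139, 'cx': 326.29492525560977, 'cy': 202.5452537094104, 'world_from_camera': array([[ 0.40769555, -0.73483381,  0.54203654,  0.92269526],
       [ 0.91300066,  0.31853867, -0.25487824, -0.22600053],
       [ 0.01463355,  0.59879244,  0.80077055,  0.72336734],
       [ 0.        ,  0.        ,  0.        ,  1.        ]])} 0.995890625
top {'fovy': 44.917348161930285, 'cx': 323.2367821401523, 'cy': 198.8383507435251, 'world_from_camera': array([[ 0.0046252 ,  0.99199148, -0.12622013,  0.32106192],
       [-0.99995459,  0.0035364 , -0.00884885, -0.00713573],
       [-0.00833162,  0.12625533,  0.99196279,  1.22118018],
       [ 0.        ,  0.        ,  0.        ,  1.        ]])} 0.99608203125
{'clock': 0.1, 'qpos': array([ 9.39925114e-01,  1.59024158e-01,  1.59809115e+00,  7.10858045e-06,
        1.38621963e+00, -2.10083594e-01]), 'joint_velocities': array([ 0.00027945, -0.00013658, -0.00160079, -0.00017285, -0.00151747,
       -0.00074608]), 'effort': array([-1.06337451e-03, -3.96988893e+01, -3.32338750e+01, -2.95358268e-04,
        4.06632098e-03,  6.20900195e-06]), 'ee_pos': array([0.23456947, 0.52440614, 0.24140151]), 'ee_rot': array([-3.58786811e-04,  2.08845603e-01,  9.77948237e-01, -7.93836264e-04]), 'force': array([0.65272867, 0.57854597, 0.22498893]), 'ft_torque': array([-0.03956589,  0.00614475,  0.0327229 ]), 'gripper_force': 0.0, 'finger_gap': 0.08548025409642038}
```

View pics/top0.png

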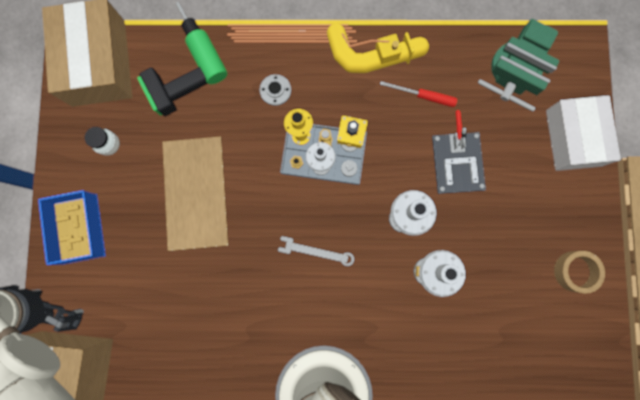

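View pics/scene0.png

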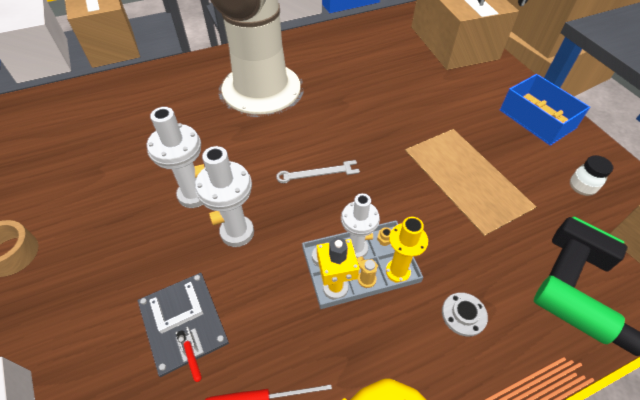

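Top view: the tray is at (324,150). Inside it are the regulator candidate, front middle (320,155), the burner tube, rear left (298,123), the igniter, rear right (352,130), and the valve (326,138). The card is at (195,193), left of the tray, and the jig at (460,163), open towards the robot.

Look-alikes for the regulator: two larger silver ones at (413,212) and (441,273), plus the loose flange at (276,89). For the burner tube: the yellow elbow at (375,48). I choose the smallest regulator, the one in the tray.

```bash
cat > h.py <<'E'
import numpy as np, cv2
from bench import r, vision
def rays(n,uv,p=None):
    p=p or vision.camera_params(n); f=200/np.tan(np.radians(p["fovy"])/2); uv=np.atleast_2d(uv).astype(float)
    c=np.c_[(uv[:,0]-p["cx"])/f,-(uv[:,1]-p["cy"])/f,-np.ones(len(uv))]
    T=p["world_from_camera"]; return T[:3,3],c@T[:3,:3].T
def onplane(n,uv,z,p=None):
    o,d=rays(n,uv,p); return o+d*((z-o[2])/d[:,2])[:,None]
def cloud(n,d,p=None):
    v,u=np.mgrid[0:400,0:640]; o,D=rays(n,np.c_[u.ravel(),v.ravel()],p)
    return (o+D*d.reshape(-1,1)).reshape(400,640,3)
E
python3 - <<'E'
from h import *
np.set_printoptions(precision=4,suppress=True)
for n in("top","scene"):
    P=cloud(n,np.load(f"pics/{n}0.npy")); 
    pts={"top":[(324,150),(320,155),(298,118),(352,128),(195,193),(462,172),(275,250),(120,200),(540,200),(380,320),(250,180),(413,212),(441,273)],"scene":[(362,202),(411,227),(338,245),(470,180),(178,310),(300,130),(60,150),(450,360),(120,370),(480,60)]}[n]
    for u,v in pts: print(n,u,v,P[v,u])
p=vision.camera_params("wrist"); print(p, )
im,d=vision.camera("wrist"); cv2.imwrite("pics/w0.png",im)
E
```

```text
top 324 150 [0.5637 0.001  0.1715]
top 320 155 [0.5531 0.0099 0.1684]
top 298 118 [0.6375 0.0597 0.1686]
top 352 128 [ 0.6166 -0.0616  0.1617]
top 195 193 [0.49   0.3307 0.0025]
top 462 172 [ 0.5448 -0.3476  0.011 ]
top 275 250 [ 0.3465  0.1246 -0.0018]
top 120 200 [0.4715 0.5221 0.0011]
top 540 200 [ 0.4758 -0.5469 -0.003 ]
top 380 320 [ 0.1763 -0.1372  0.0022]
top 250 180 [ 0.5246  0.1917 -0.0013]
top 413 212 [ 0.4201 -0.182   0.2351]
top 441 273 [ 0.297  -0.2364  0.2328]
scene 362 202 [0.5699 0.0062 0.1685]
scene 411 227 [0.646  0.0561 0.1678]
scene 338 245 [ 0.628  -0.0654  0.1651]
scene 470 180 [0.507  0.3306 0.0032]
scene 178 310 [ 0.5528 -0.3417  0.0081]
scene 300 130 [ 0.1984  0.0366 -0.0006]
scene 60 150 [ 0.0338 -0.5158 -0.0031]
scene 450 360 [ 0.8236  0.0619 -0.0017]
scene 120 370 [ 0.6137 -0.4536 -0.0017]
scene 480 60 [0.1444 0.6253 0.0116]
{'fovy': 67.45414461197313, 'cx': 319.30635169903513, 'cy': 203.82486938874086, 'world_from_camera': array([[ 0.4092, -0.863 , -0.2961,  0.1581],
       [ 0.9124,  0.3864,  0.1347,  0.5591],
       [-0.0019, -0.3253,  0.9456,  0.3743],
       [ 0.    ,  0.    ,  0.    ,  1.    ]])}
```

```bash
cat >> h.py <<'E'
def quat(yaw):  # tool down, closing axis y; yaw=0: camera towards robot, closing along world y
    return [0,-np.sin(yaw/2),np.cos(yaw/2),0]
E
python3 - <<'E'
from h import *
np.set_printoptions(precision=4,suppress=True)
# kinematics fit for planar arm: r,z from q
from scipy.optimize import least_squares
D=[]
for x,z in[(.4,.1),(.5,.3),(.6,.1),(.65,.3),(.6,.4),(.7,.1),(.45,.4)]:
    q=r.solve_ik([x,0.,z],quat(0)); D.append((x,z,*q)); print(x,z,q)
print(r.solve_ik([.6,0,.2],quat(.3))[-1])
D=np.array([d for d in D])
f=lambda p:np.r_[p[0]+p[1]*np.sin(D[:,3])+p[2]*np.sin(D[:,3]+D[:,4]+p[3])-D[:,0],p[4]+p[1]*np.cos(D[:,3])+p[2]*np.cos(D[:,3]+D[:,4]+p[3])-D[:,1]]
s=least_squares(f,[0,.4,.4,0,.1]); print(s.x,s.cost)
r.movep([.49,0,.42],quat(0))
p=vision.camera_params("wrist"); im,d=vision.camera("wrist"); cv2.imwrite("pics/w1.png",im); np.savez("pics/w1.npz",d=d,**p); print(r.observe()["clock"],p["world_from_camera"])
E
```

```text
0.4 0.1 [-0.3044 -0.1419  2.2005 -0.      1.083  -1.8752]
0.5 0.3 [-0.2422 -0.0735  1.7228 -0.      1.4923 -1.813 ]
0.6 0.1 [-0.2012  0.3666  1.6429 -0.      1.1321 -1.772 ]
0.65 0.3 [-0.1855  0.3224  1.2903 -0.      1.5288 -1.7563]
0.6 0.4 [-0.2012  0.1742  1.2732 -0.      1.6942 -1.772 ]
0.7 0.1 [-0.1721  0.6005  1.3182 -0.      1.2229 -1.7429]
0.45 0.4 [-0.2697 -0.2279  1.6674 -0.      1.7021 -1.8405]
-2.0719841470831297
[0.0142 0.3757 0.5209 0.0832 0.0088] 1.7269820904396465e-06
2.3833 [[-0.0001 -0.9456 -0.3252  0.406 ]
 [ 1.      0.0001 -0.0004  0.0007]
 [ 0.0004 -0.3252  0.9456  0.5526]
 [ 0.      0.      0.      1.    ]]
```

View pics/w1.png

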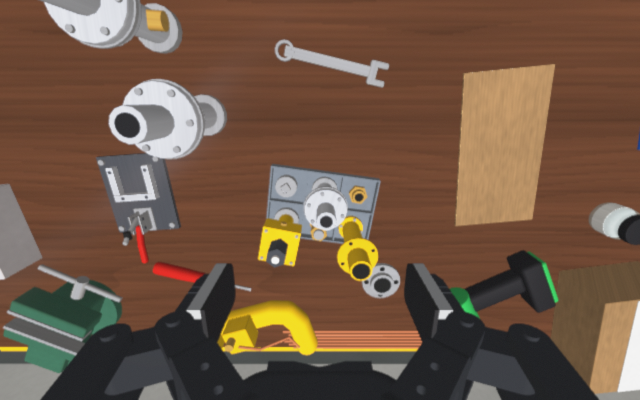

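The wrist view is sharp (right = +y, down = +x). The tray is centred at (323,203), with the regulator at (326,222), burner tube (361,270), igniter tip (276,258), jig nest (133,185), card (506,145). The two big silver look-alikes (128,125) and (150,25) have flanges clearly larger than the tray's regulator.

```bash
cat > m.py <<'E'
from h import *
np.set_printoptions(precision=4,suppress=True)
z=np.load("pics/w1.npz"); pw={k:z[k] for k in("fovy","cx","cy","world_from_camera")}
W=cloud("wrist",z["d"],pw); T=cloud("top",np.load("pics/top0.npy")); S=cloud("scene",np.load("pics/scene0.npy"))
C={"w":W,"t":T,"s":S}
for n,P in C.items():
    P=P.reshape(-1,3)
    for k,c in dict(reg=(.565,0),burn=(.64,.06),ign=(.625,-.063)).items():
        m=P[(np.hypot(P[:,0]-c[0],P[:,1]-c[1])<.03)&(P[:,2]>.158)&(P[:,2]<.18)]
        (x,y),rad=cv2.minEnclosingCircle(m[:,:2].astype(np.float32)); print(n,k,len(m),m.mean(0),"mec",x,y,rad)
    b=P[(np.abs(P[:,0]-.625)<.05)&(np.abs(P[:,1]+.063)<.05)&(P[:,2]>.118)&(P[:,2]<.130)]
    print(" box",len(b),b[:,2].mean(),cv2.minAreaRect((b[:,:2]*1e3).astype(np.float32)))
# planar things in the wrist picture
im=cv2.imread("pics/w1.png"); hsv=cv2.cvtColor(im,cv2.COLOR_BGR2HSV)
def rect(n,mask,zz,roi):
    M=np.zeros_like(mask); x0,y0,x1,y1=roi; M[y0:y1,x0:x1]=mask[y0:y1,x0:x1]
    M=cv2.morphologyEx(M,cv2.MORPH_OPEN,np.ones((3,3)))
    c=max(cv2.findContours(M,cv2.RETR_EXTERNAL,cv2.CHAIN_APPROX_NONE)[0],key=cv2.contourArea)
    q=onplane("wrist",c[:,0],zz,pw)[:,:2]; print(n,cv2.minAreaRect((q*1e3).astype(np.float32)))
card=cv2.inRange(W[...,2],.002,.008)*0
card=((hsv[...,2]>140)&(hsv[...,1]>70)).astype(np.uint8)*255; rect("card",card,.004,(430,40,580,250))
tray=(((hsv[...,1]<90)&(hsv[...,2]>60))|(W[...,2]>.03)).astype(np.uint8)*255; rect("tray",tray,.02,(255,160,390,243))
plate=(hsv[...,1]<80).astype(np.uint8)*255; rect("plate",plate,.01,(90,150,190,240))
nest=((hsv[...,1]<70)&(hsv[...,2]>130)).astype(np.uint8)*255; rect("nest",nest,.025,(103,160,160,206))
for x0,y0,x1,y1,nm in [(90,145,190,245,"jig"),(255,155,395,290,"tr")]:
    cv2.imwrite(f"pics/{nm}.png",cv2.resize(im[y0:y1,x0:x1],None,fx=4,fy=4))
E
python3 m.py
```

```text
w reg 329 [0.5608 0.0099 0.1683] mec 0.5625200271606445 0.010010970756411552 0.01412215456366539
w burn 434 [0.6383 0.0611 0.1681] mec 0.6408640742301941 0.061740756034851074 0.016947632655501366
w ign 286 [ 0.6221 -0.063   0.163 ] mec 0.6236025094985962 -0.06325579434633255 0.01554234977811575
 box 964 0.1256321879783508 ((610.5948486328125, -55.625770568847656), (69.79969024658203, 88.01077270507812), 77.1002197265625)
t reg 128 [0.5607 0.01   0.1686] mec 0.5614101886749268 0.00967305339872837 0.014122157357633114
t burn 189 [0.6385 0.0615 0.1686] mec 0.6397297978401184 0.060895681381225586 0.017532020807266235
t ign 127 [ 0.6217 -0.0637  0.1627] mec 0.6227962970733643 -0.06390529125928879 0.015688171610236168
 box 478 0.12575543231547065 ((610.2630004882812, -56.775726318359375), (68.025146484375, 87.23103332519531), 76.26201629638672)
s reg 207 [0.5671 0.0088 0.1661] mec 0.5651584267616272 0.01062749419361353 0.0144406883046031
s burn 332 [0.6447 0.0598 0.1665] mec 0.6432573199272156 0.06221112608909607 0.01767394319176674
s ign 231 [ 0.6266 -0.064   0.1615] mec 0.6255629062652588 -0.06388282030820847 0.015301636420190334
 box 869 0.1240230621079276 ((612.8859252929688, -55.299530029296875), (70.99269104003906, 89.19017028808594), 78.07243347167969)
card ((494.17034912109375, 331.59112548828125), (281.4303283691406, 151.6561279296875), 5.343155384063721)
tray ((601.9229125976562, -0.05123138427734375), (211.48797607421875, 158.942138671875), 83.29869079589844)
plate ((576.11962890625, -314.8219909667969), (171.92044067382812, 173.1385498046875), 4.0692667961120605)
nest ((549.0068359375, -341.19744873046875), (65.8046646118164, 81.56281280517578), 4.095536231994629)
```

View pics/tr.png

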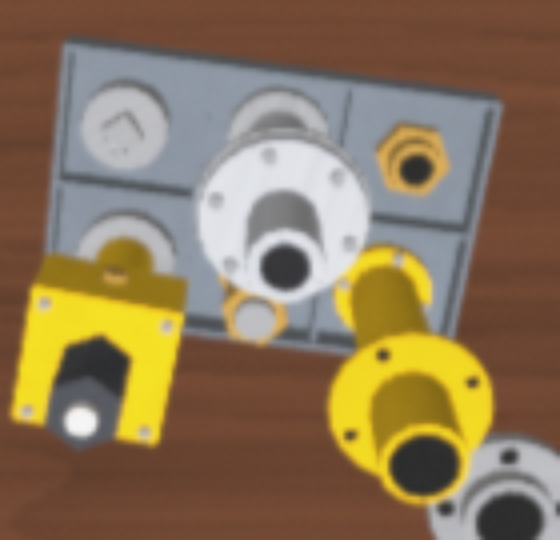

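View pics/jig.png

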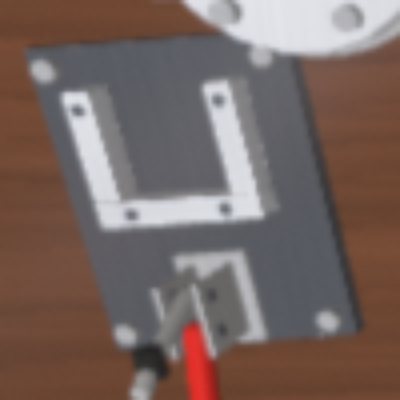

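Run:
```python
from m import *
print("----")
f=lambda L,x0,y0,zz:onplane("wrist",np.array(L)/4.+[x0,y0]-[.375,.375],zz,pw)[:,:2]*1e3
t=f([(65,42),(500,98),(455,352)],255,155,.02); print("tray",t,"edges",np.linalg.norm(t[1]-t[0]),np.linalg.norm(t[2]-t[1]),"c",(t[0]+t[2])/2, "yaw",np.arctan2(-(t[1]-t[0])[0],(t[1]-t[0])[1]),np.arctan2((t[2]-t[1])[1],(t[2]-t[1])[0]))
n=f([(92,90),(203,84),(232,192),(122,200)],90,145,.025); print("nest",n,n.mean(0),[np.linalg.norm(n[i]-n[i-1]) for i in range(4)]); b=n[2]+n[3]-n[0]-n[1]; w=n[1]-n[0]+n[2]-n[3];print("yaw",np.arctan2(b[1],b[0]),np.arctan2(-w[0],w[1]))
# box top edges for the igniter yaw (z .125)
q=f([(38,290),(185,312),(160,443),(14,415)],255,155,.125); print("box",q,q.mean(0),[np.linalg.norm(q[i]-q[i-1]) for i in range(4)]); w=q[1]-q[0]+q[2]-q[3];b=q[2]+q[3]-q[0]-q[1];print("yaw",np.arctan2(-w[0],w[1]),np.arctan2(b[1],b[0]))
o=f([(50,42),(295,62),(362,328)],90,145,.01); print(o)
```

```text
w reg 329 [0.5608 0.0099 0.1683] mec 0.5625200271606445 0.010010970756411552 0.01412215456366539
w burn 434 [0.6383 0.0611 0.1681] mec 0.6408640742301941 0.061740756034851074 0.016947632655501366
w ign 286 [ 0.6221 -0.063   0.163 ] mec 0.6236025094985962 -0.06325579434633255 0.01554234977811575
 box 964 0.1256321879783508 ((610.5948486328125, -55.625770568847656), (69.79969024658203, 88.01077270507812), 77.1002197265625)
t reg 128 [0.5607 0.01   0.1686] mec 0.5614101886749268 0.00967305339872837 0.014122157357633114
t burn 189 [0.6385 0.0615 0.1686] mec 0.6397297978401184 0.060895681381225586 0.017532020807266235
t ign 127 [ 0.6217 -0.0637  0.1627] mec 0.6227962970733643 -0.06390529125928879 0.015688171610236168
 box 478 0.12575543231547065 ((610.2630004882812, -56.775726318359375), (68.025146484375, 87.23103332519531), 76.26201629638672)
s reg 207 [0.5671 0.0088 0.1661] mec 0.5651584267616272 0.01062749419361353 0.0144406883046031
s burn 332 [0.6447 0.0598 0.1665] mec 0.6432573199272156 0.06221112608909607 0.01767394319176674
s ign 231 [ 0.6266 -0.064   0.1615] mec 0.625562906265258
[... 720 characters left out ...]
592.7561   5.5562] yaw -0.13052891796316102 -0.10635724997688081
nest [[ 518.1291 -368.4162]
 [ 515.4153 -318.3193]
 [ 565.7004 -314.757 ]
 [ 569.5448 -366.1317]] [ 542.1974 -341.906 ] [np.float64(51.46637036028), np.float64(50.170294518463464), np.float64(50.411117710648604), np.float64(51.51831216300163)]
yaw 0.05742813548917597 0.06454127496347414
box [[591.3102 -84.7501]
 [600.6449 -27.945 ]
 [658.816  -39.2568]
 [645.9812 -97.6824]] [624.1881 -62.4086] [np.float64(56.17978838137763), np.float64(57.56690456256843), np.float64(59.260719293946735), np.float64(59.81880474037083)]
yaw -0.19007020592065 -0.21163226968128407
[[ 499.2329 -392.9934]
 [ 508.3655 -283.483 ]
 [ 640.05   -272.8308]]
```

```bash
cat >> h.py <<'E'
TRAY=dict(reg=(.5628,.0098,-.12),ign=(.6238,-.0635,-.20),burn=(.6410,.0615,-.12))
cc=np.array([.4945,.3316]); ax=np.array([np.cos(.093),np.sin(.093)])
CARD={k:tuple(cc+s*ax) for k,s in dict(reg=-.088,ign=0,burn=.088).items()}
ZG=.140; UP=.20
def say(t):
    s=r.observe(); print(t,"clk %.1f gap %.4f grip %.0f F %s pos %s"%(s["clock"],s["finger_gap"],s["gripper_force"],s["force"].round(1),s["ee_pos"].round(4)))
def pick(x,y,yaw,z,op=.06,up=UP,f=60):
    r.command_gripper(op); r.movep([x,y,z+up],quat(yaw)); r.move_linear([x,y,z+.03],.3); r.move_linear([x,y,z],.08)
    r.command_gripper(0,f); say("gripped"); r.move_linear([x,y,z+.03],.1); r.move_linear([x,y,z+up],.3); say("lifted")
def put(x,y,yaw,z,op=.06,up=UP):
    r.movep([x,y,z+up],quat(yaw)); r.move_linear([x,y,z+.03],.3); r.move_linear([x,y,z],.06); say("down")
    r.command_gripper(op); r.move_linear([x,y,z+.03],.1); r.move_linear([x,y,z+up],.3); say("released")
E
python3 - <<'E'
from h import *
x,y,a=TRAY["reg"]; pick(x,y,a,ZG); put(*CARD["reg"],a,ZG+.0015)
for n in("top","scene"):
    im,d=vision.camera(n); cv2.imwrite(f"pics/{n}1.png",im)
E
```

```text
gripped clk 4.9 gap 0.0265 grip 59 F [0.7 0.6 2.2] pos [0.5634 0.0097 0.1407]
lifted clk 6.1 gap 0.0267 grip 59 F [ 0.2  0.5 -3.5] pos [0.5619 0.01   0.3373]
down clk 8.8 gap 0.0265 grip 60 F [-1.8 -1.4  2.7] pos [0.4068 0.3234 0.1417]
released clk 10.3 gap 0.0598 grip 0 F [-0.5 -0.3 -0.4] pos [0.4064 0.3232 0.3398]
```

View pics/scene1.png

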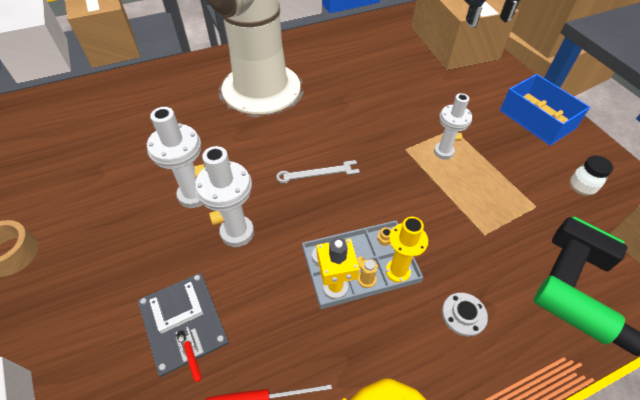

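The regulator stands upright on the card (foot at about (446,150)). Next, the other two.

Run:
```python
from h import *
for k in("burn","ign"):
    x,y,a=TRAY[k]; pick(x,y,a,ZG); put(*CARD[k],a,ZG+.0015)
r.movep([.52,.0,.30],quat(0)); r.sleep(.3)
p=vision.camera_params("wrist"); im,d=vision.camera("wrist"); cv2.imwrite("pics/w2.png",im); np.savez("pics/w2.npz",d=d,**p); say("")
im,_=vision.camera("scene"); cv2.imwrite("pics/scene2.png",im)
```

```text
gripped clk 13.6 gap 0.0325 grip 60 F [0.7 0.6 2.4] pos [0.6416 0.0615 0.1408]
lifted clk 14.7 gap 0.0327 grip 60 F [-0.3  0.4 -4.4] pos [0.6401 0.0616 0.3371]
down clk 17.2 gap 0.0327 grip 60 F [-1.1 -0.6  3.3] pos [0.5821 0.3398 0.1419]
released clk 18.7 gap 0.0599 grip 0 F [-0.8 -0.3 -0.7] pos [0.5818 0.3396 0.3401]
gripped clk 22.1 gap 0.0297 grip 60 F [-0.3 -0.9  2.7] pos [ 0.6244 -0.0637  0.1408]
lifted clk 23.2 gap 0.0297 grip 59 F [-0.2  0.  -4.8] pos [ 0.6229 -0.0633  0.3372]
down clk 26.1 gap 0.0297 grip 60 F [-2.3 -1.2  4.2] pos [0.4945 0.3316 0.1419]
released clk 27.7 gap 0.0600 grip 0 F [-0.2 -0.7 -0.2] pos [0.4941 0.3314 0.34  ]
 clk 29.3 gap 0.0600 grip 0 F [0.1 0.4 0.1] pos [5.201e-01 5.000e-04 3.001e-01]
```

View pics/w2.png

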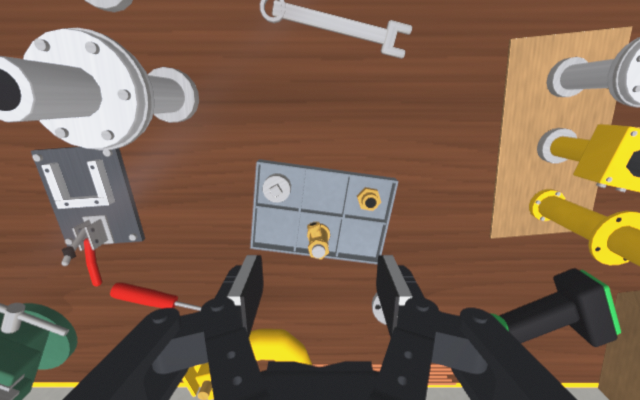

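View pics/scene2.png

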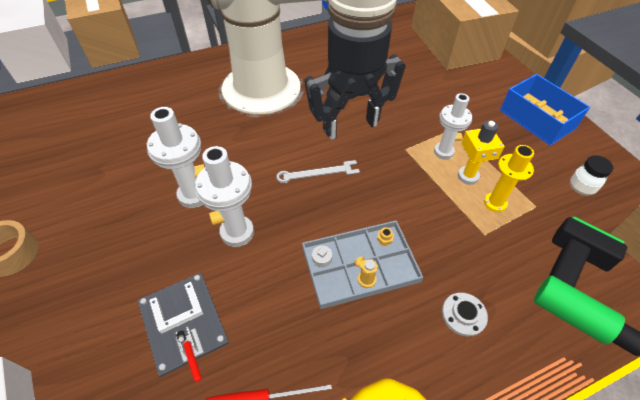

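All three stand upright on the card, and the valve at (318,240) is free. Nipple (370,198) and cap (277,188) are undisturbed. The valve's axis and port direction come next.

Run:
```python
from h import *
np.set_printoptions(precision=4,suppress=True)
z=np.load("pics/w2.npz"); pw={k:z[k] for k in("fovy","cx","cy","world_from_camera")}
W=cloud("wrist",z["d"],pw); 
Cs={"w":W}
im,d=vision.camera("scene"); Cs["s"]=cloud("scene",d); im,d=vision.camera("top"); Cs["t"]=cloud("top",d)
for n,P in Cs.items():
    P=P.reshape(-1,3); P=P[(np.hypot(P[:,0]-.628,P[:,1])<.05)&(P[:,2]>.028)]
    c=P[P[:,2]>.0615]; col=P[P[:,2]>.052]
    (cx,cy),rad=cv2.minEnclosingCircle(c[:,:2].astype(np.float32))
    (ox,oy),orad=cv2.minEnclosingCircle(col[:,:2].astype(np.float32))
    pp=P[(P[:,2]<.048)&(np.hypot(P[:,0]-cx,P[:,1]-cy)>.019)]
    print(n,len(c),"cap",cx,cy,rad,c[:,2].mean(),"collar",ox,oy,orad,"port pts",len(pp),pp.mean(0),"yaw",np.arctan2(cy-pp[:,1].mean(),cx-pp[:,0].mean()),"maxr",np.hypot(pp[:,0]-cx,pp[:,1]-cy).max())
im=cv2.imread("pics/w2.png"); cv2.imwrite("pics/valve.png",cv2.resize(im[155:270,245:400],None,fx=5,fy=5,interpolation=cv2.INTER_CUBIC))
f=lambda L,zz:onplane("wrist",np.array(L),zz,pw)[:,:2]*1e3
```

```text
w 142 cap 0.6312873363494873 -0.0006806476740166545 0.009476927109062672 0.06572576438218107 collar 0.6310689449310303 -0.0012317036744207144 0.015191829763352871 port pts 136 [ 0.6052 -0.0069  0.0427] yaw 0.23252315415448807 maxr 0.031840622254230636
s 80 cap 0.6334781050682068 -0.00035185195156373084 0.009775182232260704 0.06426042903994462 collar 0.6332433223724365 -0.0012271828018128872 0.015297320671379566 port pts 70 [ 0.6102 -0.0092  0.0419] yaw 0.3638621427228526 maxr 0.03202999503420221<stdin>:13: RuntimeWarning: Mean of empty slice.
  ret = ret.dtype.type(ret / rcount)
  ret = um.true_divide(
Traceback (most recent call last):
ValueError: zero-size array to reduction operation maximum which has no identity
```

Run:
```python
from h import *
np.set_printoptions(precision=4,suppress=True)
r.movep([.56,0,.20],quat(0)); r.sleep(.3)
pw=vision.camera_params("wrist"); im,d=vision.camera("wrist"); np.savez("pics/w3.npz",d=d,**pw); cv2.imwrite("pics/w3.png",im)
cv2.imwrite("pics/valve.png",cv2.resize(im[110:330,210:430],(660,600),interpolation=cv2.INTER_CUBIC)) if 0 else None
P=cloud("wrist",d,pw).reshape(-1,3); P=P[(np.hypot(P[:,0]-.628,P[:,1])<.05)&(P[:,2]>.028)]
c=P[P[:,2]>.062]; (cx,cy),rad=cv2.minEnclosingCircle(c[:,:2].astype(np.float32))
R=np.hypot(P[:,0]-cx,P[:,1]-cy)
for a,b in((.018,.024),(.024,.030),(.0305,.04)):
    q=P[(R>a)&(R<b)&(P[:,2]<.048)]; t=q[q[:,2]>q[:,2].max()-.002]
    print(cx,cy,rad,len(q),q.mean(0),np.arctan2(cy-q[:,1].mean(),cx-q[:,0].mean()),"ridge",t.mean(0),np.arctan2(cy-t[:,1].mean(),cx-t[:,0].mean()),"y range",q[:,1].min(),q[:,1].max())
cen=np.array([cx,cy,.05]); T=np.linalg.inv(pw["world_from_camera"]); k=T[:3,:3]@cen+T[:3,3]; f=200/np.tan(np.radians(pw["fovy"])/2); u,v=int(pw["cx"]-f*k[0]/k[2]),int(pw["cy"]+f*k[1]/k[2]); print(u,v)
cv2.imwrite("pics/valve.png",cv2.resize(im[max(v-70,0):v+50,u-70:u+70],None,fx=4.5,fy=4.5,interpolation=cv2.INTER_CUBIC)); say("")
```

```text
0.6315985918045044 -0.0010334334801882505 0.00964004173874855 65 [ 0.6117 -0.0052  0.0447] 0.20499411813669477 ridge [ 0.6107 -0.0064  0.0466] 0.2490835315926957 y range -0.01331308877123053 0.0026648352492527646
0.6315985918045044 -0.0010334334801882505 0.00964004173874855 89 [ 0.6056 -0.0067  0.0453] 0.21274542166343943 ridge [ 0.6051 -0.0077  0.047 ] 0.24799467596501576 y range -0.016487219911402572 0.0015844556147812264
0.6315985918045044 -0.0010334334801882505 0.00964004173874855 87 [ 0.6019 -0.0082  0.0395] 0.23769795110990483 ridge [ 0.6018 -0.0087  0.0458] 0.2503020931658172 y range -0.01689552485448201 0.0005030999802047152
318 253
 clk 30.3 gap 0.0599 grip 0 F [-0.3 -0.7 -0.4] pos [ 0.5605 -0.0001  0.2015]
```

View pics/valve.png

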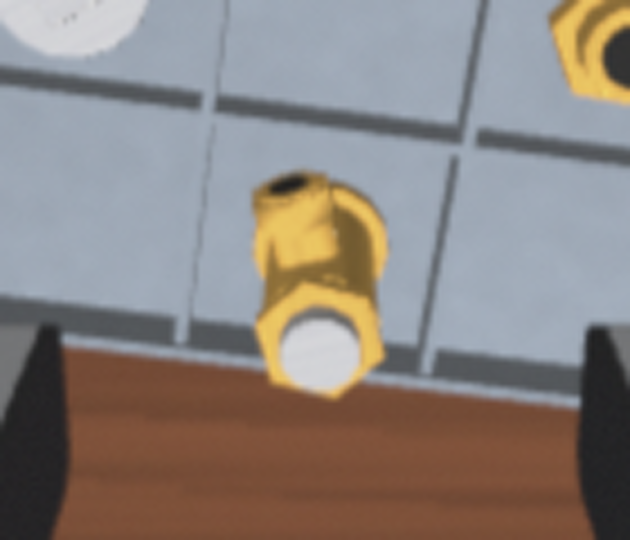

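The port points along -x with the valve's yaw at about +0.25 rad; the valve's axis is at (0.632,-0.001), and its heights match the description. I'll pick it and check the nest again by depth.

Run:
```python
from h import *
np.set_printoptions(precision=4,suppress=True)
pick(.632,-.0008,.25,.033,op=.05,up=.25,f=60)
for n in("top","scene"):
    im,d=vision.camera(n); P=cloud(n,d).reshape(-1,3)
    P=P[(P[:,0]>.49)&(P[:,0]<.59)&(np.abs(P[:,1]+.342)<.05)]
    w=P[(P[:,2]>.02)&(P[:,2]<.03)]; fl=P[(np.abs(P[:,0]-.5425)<.015)&(np.abs(P[:,1]+.342)<.015)]
    print(n,len(w),cv2.minAreaRect((w[:,:2]*1e3).astype(np.float32)),"floor",np.median(fl[:,2]))
    # inner edges at mid depth
    for s,nm in((-1,"right"),(1,"left")):
        e=w[(w[:,0]>.52)&(w[:,0]<.555)&(s*(w[:,1]+.342)>.015)][:,1]; print(nm,e.min(),e.max())
    e=w[np.abs(w[:,1]+.342)<.015][:,0]; print("back",e.min(),e.max())
```

```text
gripped clk 32.9 gap 0.0266 grip 59 F [ 0.8 -0.4  1. ] pos [ 0.6327 -0.001   0.0338]
lifted clk 34.2 gap 0.0264 grip 59 F [-0.1 -0.4 -2.4] pos [ 0.6309 -0.0006  0.2802]
top 366 ((540.8048095703125, -335.4197998046875), (75.86843872070312, 90.0892333984375), 4.572941780090332) floor 0.010506793894928479
right -0.3813822005745996 -0.3674321818169905
left -0.3163493191218906 -0.30360385070065715
back 0.5657021978795921 0.5787040391567202
scene 713 ((550.073486328125, -341.8138732910156), (65.80261993408203, 76.19206237792969), 4.55509614944458) floor 0.009103496729561567
right -0.3814648505077878 -0.3675349955210722
left -0.31773827547214534 -0.30350429867985407
back 0.5687158030418848 0.5832596972629118
```

Run:
```python
from h import *
np.set_printoptions(precision=4,suppress=True)
put(.5415,-.342,.07,.0405,op=.05,up=.25)
r.movep([.46,-.33,.25],quat(0)); r.sleep(.3)
pw=vision.camera_params("wrist"); im,d=vision.camera("wrist"); cv2.imwrite("pics/w4.png",im)
P=cloud("wrist",d,pw).reshape(-1,3); P=P[(np.hypot(P[:,0]-.5415,P[:,1]+.342)<.045)&(P[:,2]>.035)]
c=P[P[:,2]>.068]; (cx,cy),rad=cv2.minEnclosingCircle(c[:,:2].astype(np.float32)); R=np.hypot(P[:,0]-cx,P[:,1]-cy)
q=P[(R>.02)&(R<.03)&(P[:,2]<.056)]; t=q[q[:,2]>q[:,2].max()-.002]; print(cx,cy,rad,c[:,2].mean(),c[:,2].std(),np.arctan2(cy-t[:,1].mean(),cx-t[:,0].mean()))
say("")
T=np.linalg.inv(pw["world_from_camera"]); k=T[:3,:3]@np.array([cx,cy,.03])+T[:3,3]; f=200/np.tan(np.radians(pw["fovy"])/2); u,v=int(pw["cx"]-f*k[0]/k[2]),int(pw["cy"]+f*k[1]/k[2]); print(u,v)
cv2.imwrite("pics/valve2.png",cv2.resize(im[max(v-80,0):v+60,u-80:u+80],None,fx=4,fy=4,interpolation=cv2.INTER_CUBIC))
```

```text
down clk 37.1 gap 0.0266 grip 60 F [-3.9  2.2  5.9] pos [ 0.5411 -0.3417  0.0408]
released clk 38.8 gap 0.0499 grip 0 F [-1.   0.4  0. ] pos [ 0.5407 -0.3413  0.2878]
0.5402129888534546 -0.34180423617362976 0.00959861557930708 0.07272914979471881 0.0011733952970264408 0.04740907398641579
 clk 39.6 gap 0.0498 grip 0 F [-0.2  0.4 -0.1] pos [ 0.4606 -0.3302  0.2502]
310 234
```

View pics/valve2.png

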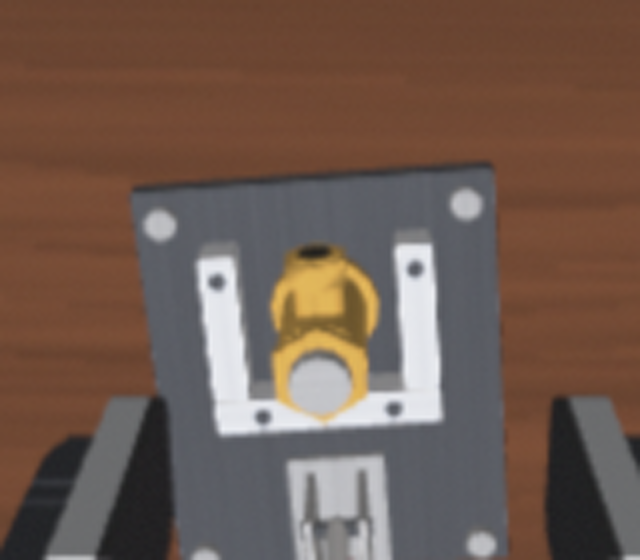

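The valve stands flat in the nest (cap top 72.7 mm, expected 72), centred, with its port facing the open side. Before putting the igniter back I'll check how its hexagon sits, since its grip read wide.

Run:
```python
from h import *
np.set_printoptions(precision=4,suppress=True)
r.movep([.46,-.33,.36],quat(0)); r.movep([.42,.30,.40],quat(-.1)); r.sleep(.3)
pw=vision.camera_params("wrist"); im,d=vision.camera("wrist"); cv2.imwrite("pics/w5.png",im)
P=cloud("wrist",d,pw).reshape(-1,3)
for k,c in CARD.items():
    m=P[(np.hypot(P[:,0]-c[0],P[:,1]-c[1])<.03)&(P[:,2]>.16)&(P[:,2]<.18)]
    print(k,c,cv2.minEnclosingCircle(m[:,:2].astype(np.float32)),m[:,2].mean())
c=CARD["ign"]; T=np.linalg.inv(pw["world_from_camera"]); k=T[:3,:3]@np.array([*c,.14])+T[:3,3]; f=200/np.tan(np.radians(pw["fovy"])/2); u,v=int(pw["cx"]-f*k[0]/k[2]),int(pw["cy"]+f*k[1]/k[2]); print(u,v); say("")
cv2.imwrite("pics/ign.png",cv2.resize(im[v-55:v+55,u-65:u+65],None,fx=5,fy=5,interpolation=cv2.INTER_CUBIC))
```

```text
reg (np.float64(0.40688028179332736), np.float64(0.32342779213533573)) ((0.40653836727142334, 0.32402893900871277), 0.013948354870080948) 0.16997246690817258
ign (np.float64(0.4945), np.float64(0.3316)) ((0.4944683909416199, 0.33226513862609863), 0.015536348335444927) 0.16418415542344852
burn (np.float64(0.5821197182066726), np.float64(0.3397722078646643)) ((0.5817457437515259, 0.34018826484680176), 0.017101870849728584) 0.16924497213568326
347 216
 clk 42.8 gap 0.0502 grip 0 F [ 0.8  0.8 -0.5] pos [0.4202 0.2998 0.4   ]
```

View pics/ign.png

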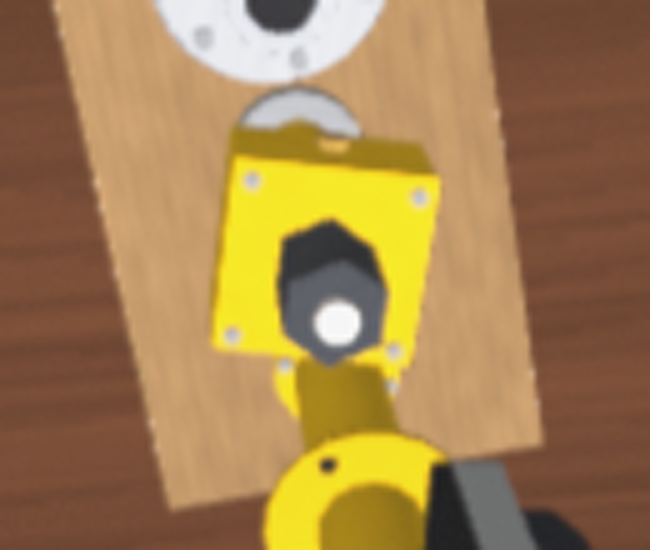

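The igniter is square and upright on the card, with its flats facing the fingers, so the same grasp works. The return moves reuse the same poses in reverse.

Run:
```python
from h import *
for k in("burn","ign","reg"):
    x,y,a=TRAY[k]; pick(*CARD[k],a,ZG+.001); put(x,y,a,ZG+.0007)
r.movep([.45,.0,.42],quat(0)); r.sleep(.3)
pw=vision.camera_params("wrist"); im,d=vision.camera("wrist"); cv2.imwrite("pics/w6.png",im)
P=cloud("wrist",d,pw).reshape(-1,3)
for k,c in TRAY.items():
    m=P[(np.hypot(P[:,0]-c[0],P[:,1]-c[1])<.03)&(P[:,2]>.158)&(P[:,2]<.18)]
    print(k,c,cv2.minEnclosingCircle(m[:,:2].astype(np.float32)),m[:,2].mean())
m,_=vision.camera("scene"); cv2.imwrite("pics/scene6.png",m); say("")
```

```text
gripped clk 45.4 gap 0.0328 grip 60 F [-0.4  0.1  1.7] pos [0.5827 0.34   0.1419]
lifted clk 46.5 gap 0.0326 grip 60 F [ 0.2 -0.4 -4.1] pos [0.5814 0.3395 0.3381]
down clk 49.0 gap 0.0327 grip 61 F [-2.7 -0.5  1.7] pos [0.6409 0.0615 0.1409]
released clk 50.5 gap 0.0601 grip 0 F [-0.1  0.1 -0.3] pos [0.6405 0.0615 0.3391]
gripped clk 53.5 gap 0.0300 grip 60 F [ 0.  -0.8  2. ] pos [0.4951 0.3317 0.1418]
lifted clk 54.7 gap 0.0299 grip 60 F [ 0.4 -0.3 -4.9] pos [0.4937 0.3312 0.3382]
down clk 57.6 gap 0.0296 grip 60 F [-2.3  0.   2.4] pos [ 0.6238 -0.0635  0.1409]
released clk 59.2 gap 0.0601 grip 0 F [-0.6 -0.1 -0.6] pos [ 0.6233 -0.0634  0.3392]
gripped clk 62.7 gap 0.0266 grip 59 F [ 0.6 -0.   3.8] pos [0.4075 0.3236 0.1418]
lifted clk 63.8 gap 0.0267 grip 59 F [-0.2  0.5 -3.8] pos [0.406  0.323  0.3383]
down clk 66.5 gap 0.0269 grip 60 F [-2.9  0.2  2.5] pos [0.5628 0.0098 0.1409]
released clk 68.1 gap 0.0604 grip 0 F [-0.3  0.1 -0.1] pos [0.5623 0.0099 0.3393]
reg (0.5628, 0.0098, -0.12) ((0.5613822340965271, 0.009736142121255398), 0.013852235861122608) 0.16810275596000354
ign (0.6238, -0.0635, -0.2) ((0.6225734949111938, -0.06341025233268738), 0.015407422557473183) 0.1630018516535498
burn (0.641, 0.0615, -0.12) ((0.6399470567703247, 0.061654072254896164), 0.01702938787639141) 0.1679495774855143
 clk 69.1 gap 0.0595 grip 0 F [ 0.2  0.8 -0.4] pos [0.4503 0.     0.4193]
```

View pics/scene6.png

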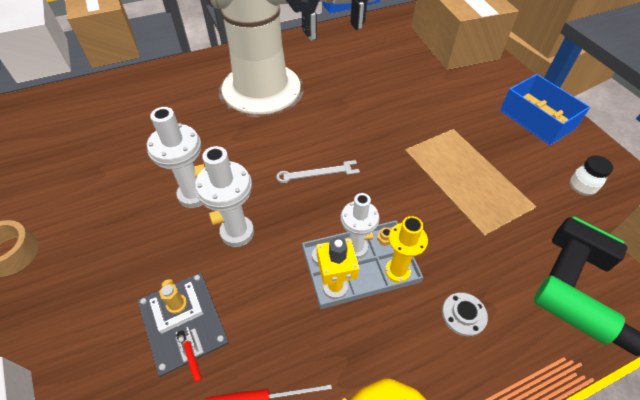

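View pics/w6.png

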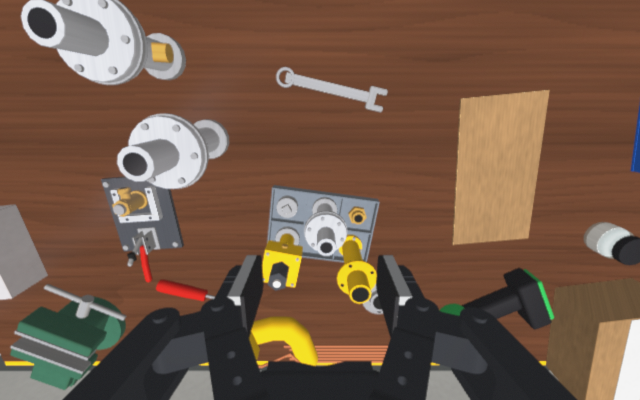

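The pictures show all three tall parts upright in their own compartments with their tops at the original heights. The valve is in the nest at (130,203), the nipple and cap are in place, and the card is empty.

```bash
python3 -c "
from bench import r
print(r.close_job())"
```

```text
the job is handed in; nothing more can be done
None
```

The job is handed in: the valve stands flat in the jig's nest with its port facing out the open side, the burner tube, igniter head and regulator are back upright in their own compartments, the nipple and cap were left alone, and it took about 69 s of the 144 s allowed.

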